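# Build up the printer's roller spindle: spacer, washer, retaining collar

### The arm

A 6-joint arm with a two-finger parallel gripper is mounted at the origin on a cart in front of the work surface, level with it; the furniture and walls round the work are solid. World frame = base frame: x ahead of the robot, y to its left, z up, the work surface at z = 0. Lengths are in m, angles in rad, forces in N, time in s.
With the tool pointing down it reaches from about 0.4 to 0.825 m from the base axis. Payload 7 kg.
Tool frame: the origin (TCP) lies on the mounting face of the last link; the fingertips stand 178 mm ahead of it and the grasp point (between the pads) lies 159 mm ahead of it; z points along the fingers, y is the direction in which the jaws open and shut (so a half turn about z gives the same grasp; the last joint's range is limited). The gripper opens to 88 mm and grips with 3 to 60 N. Pads are 19 mm wide; open, the fingers measure 130 mm over their backs; the gripper's body (78 mm by 193 mm) begins 47 mm behind the grasp point.
Start: joints at [-0.935, 0.359, 0.012, 0, -1.224, -0.288], TCP at [0.23, -0.635, 0.405] pointing down, gripper open.
Joint ranges: [-3.07, 3.07], [-1.43, 2.12], [-1.02, 1.25], [-3.03, 1.67], [-3.05, -0], [-3.03, 3.03]. Speed limits (rad/s): [2.39, 2.39, 3.01, 3.14, 3.14, 3.14].

### API

Orientations are given as [roll, pitch, yaw] about the fixed x, y, z axes, in that order (R = Rz(yaw) Ry(pitch) Rx(roll)).
In Python, from station import * gives the robot as it stands.
- The arm moves only by the tool arm_command, never from a script. Its argument "targets" is a list of rows, each a list of 3 entries, a list of its own where there are three numbers: the turn, a rotation vector about the world's x, y, z in rad, then the shift along the world's x, y, z in mm, then the closure, from 0 (fully open) to 1 (shut). In form: [[[wx, wy, wz], [tx, ty, tz], fingers], ...]. A call has 1 to 8 rows; each row shifts and turns the commanded pose from where the row before left it; what a row does not reach is not made up. A row lasts 1/10 s, in which the tool goes at most 50 mm and 8.59 degrees, less where a joint would pass 70% of its speed; a pose out of reach is approached as far as the arm can. A call with a gripper value outside its range is refused whole. The fingers move at their own pace and stop on an object; "squeeze" is the grip in N (left out, the last holds). Time passes only in rows, so rows that do not move let the fingers close. It gives the time, the measured TCP pose, the force and the opening at its end, in the units of the state.
- get_state(): the state, without advancing time (a new reading comes with each control period).
- grab_frame(name): name is "scene" or "side" or "wrist"; returns (picture, depth): 480x640x3 uint8, red, green, blue; 480x640 float32, m along the optical axis (not along the pixel's ray), 0 where there is no reading.
- camera_params(name): a dict with "mtx" (3x3 intrinsics, pixels), "k1" (the pictures are not rectified: a ray, as slopes to the right and down, at radius r is drawn at 1 + k1 r^2 times it, then the intrinsics apply), "eye" and "orientation" of the camera in the world. Camera axes: x right, y down, z forward; pixel columns grow to the right and rows downward; lengths in m; the calibration is good to about 2 mm. A picture is of the moment at which its call begins: read the wrist's pose just before it. camera_params takes no time and is no camera call; for the wrist camera it gives the pose at the moment of the call.
- job_done(): hands the job in, once; it reports no verdict.
The state is a dict: "t": time; "q": joint angles; "qd": joint speeds; "joint_efforts": joint torques, N m; "eef_pos": TCP position; "ee_rot": TCP orientation; "force": force on the tool from outside, world axes, zero at the start; "moment": the same for the moment, N m; "width": finger opening in m.
Only numpy, scipy, OpenCV 4.12 (cv2) and the standard library are available. Lean on these libraries where they do the work, as an engineer would, in place of code of your own. Each camera call takes 0.05 s, during which the arm holds its last target.

### The job

The cassette printer's roller spindle stands upright in its service foot with the bearing already fitted. Slip the silver spacer over it down onto the bearing, then the brass washer onto the spacer, and last press the black collar (red ring up) down until it snaps under the spring balls and rests on the washer. Feel each part on gently (the spindle is set off-centre in its foot), never force or jam it, leave the mouse, cassette and timer where they are, and let go of everything.

Things in the scene. Friction and masses are not known exactly. Their poses are not given: they have to be found in the camera images.
- foot: Grey round service foot, 66 mm across, 8 mm thick, fixed on the worktop's strip right of the laptop; origin: centre of its underside, z up. The upright spindle sits in an eccentric bush, clamped (does not move) but NOT centred: its axis stands 3.5 to 5.5 mm off the foot's centre, in a direction that is not measured and differs from run to run.
- seat (a point): Point on the foot's centre line at the height of the seat, 24 mm over the underside: the top of the steel bearing (36 mm across) already fitted on the spindle. Above it the round shaft is 12 mm across, up to 79 mm height. Parts and seat are hard: set down at 40 mm/s the blow exceeds the 40 N they may bear, at 15 mm/s it stays well below.
- nose (a point): Point on the foot's centre line at 79 mm height, where the shaft's bevelled end begins: it narrows evenly from 12 mm across here to the flat tip, 9 mm across, at 82 mm. A part lowered more than 2.5 mm off the axis stops on the flat tip; 1 to 2.5 mm off, its bore lands on one side of the bevel and is pushed sideways towards the axis. The spindle does not give way.
- balls (a point): Point on the foot's centre line at 75.5 mm height, level with three small sprung brass balls that stand out of the shaft to a radius of 7.75 mm and yield inwards: each part (14 mm bore) stops on them at about 77.5 mm and needs roughly 5 to 10 N to be pushed past, then slides freely down to its seat. In the end they stand over the collar's top and keep the stack down.
- spacer: Silver spacer sleeve, a plain tube: 30 mm outside, 14 mm bore, 26 mm tall; origin at the centre of its underside, z along its axis. Its seat is the bearing. The three parts start flat on the worktop, shuffled among three places: two in front of the laptop (x under 0.40; fingers have room left and right of the part, along y), one on the strip right of it (x over 0.40; room before and behind, along x).
- washer: Brass thrust washer, a plain ring: 40 mm outside, 14 mm bore, 10 mm thick; origin at the centre of its underside, z along its axis. No need to turn it over. It lies on the spacer. Starts like the spacer.
- collar: Black ribbed retaining collar with a red ring on its top face: 32 mm outside, 14 mm bore, 14 mm tall; origin at the centre of its underside, z along its axis, red ring up. It lies on the washer, its top 1.5 mm clear below the middle of the balls. Starts like the spacer.
- laptop: Open black laptop, fixed: base 220 mm (x) by 308 mm (y), 16 mm high, origin under the middle of the base, its screen stands up from the rear edge to 0.22 m height, leaning back.
- mouse: Black computer mouse, 112 x 57 x 39 mm, a bystander in front of the parts; origin at the centre of its underside.
- cassette: Small green specimen cassette, 29 x 41 x 6 mm, a bystander in front of the laptop; origin at the centre of its underside.
- timer: White bench timer, 32 x 66 x 67 mm, standing behind the spindle, a bystander; origin at the centre of its underside.

How it is judged:
On the way, in this order (a step that is already met when the one before it is completed fails the run):
1. the spacer is down on the bearing (z of spacer in the frame of foot between 0.022 and 0.026 m and horizontal distance between spacer and foot below 0.009 m and angle between spacer's own z axis and vertical below 0.09 rad), for 0.2 s.
2. the washer is down on the spacer (all of step 1 and z of washer in the frame of foot between 0.048 and 0.052 m and horizontal distance between washer and foot below 0.009 m and angle between washer's own z axis and vertical below 0.09 rad), for 0.2 s.
3. the collar has snapped under the balls, onto the washer (z of collar in the frame of foot between 0.058 and 0.062 m and horizontal distance between collar and foot below 0.009 m and angle between collar's own z axis and vertical below 0.09 rad), for 0.2 s.
At the end, for the whole second after the job is handed in: Spacer on the bearing, washer on the spacer, collar on the washer under the balls, all threaded on the spindle: each underside within 2 mm of its seat height (24, 50, 60 mm over the foot's underside; collar not over 61.5), within 9 mm of the foot's centre, upright to 5 degrees, released and at rest (all of step 2 and all of step 3 and z of collar in the frame of foot below 0.0615 m and linear speed of each of spacer, washer, collar below 0.02 m/s); the robot touches nothing.
It fails at once if a part is forced against the spindle, foot or bearing with more than 40 N (contact force between any of spacer, washer, collar and foot above 40 N).
It fails at once if the mouse is moved by more than 20 mm (distance of mouse from where it was at the start of the episode above 0.02 m).
It fails at once if the cassette is moved by more than 20 mm (distance of cassette from where it was at the start of the episode above 0.02 m).
It fails at once if the timer is moved by more than 20 mm (distance of timer from where it was at the start of the episode above 0.02 m).
It also fails if it takes over 72 s, if anything falls off the work surface, if the arm or the gripper's body presses on something with over 40 N, if the wrist force passes 120 N, or if a joint passes its speed limit or range.

## Working session

There is one attempt and no reset: what is moved stays moved. The work goes in short steps, Python scripts to look and compute and a tool call to move; the robot and the scene stay as the last step left them, time stands still between calls to the robot, and variables do not carry over. Pictures are saved under pics/ and viewed, and the job is handed in when it is done.

Besides the shell and the picture viewer there is one more tool, called after "Request:" as name(argument=value, ...) on one line, values as JSON. arm_command: Moves the arm, as the interface text tells. Its arguments: {"type":"object","properties":{"targets":{"type":"array"},"squeeze":{"type":"number"}},"required":["targets"]}

```bash
ls; mkdir -p pics; cat > h.py <<'E'
import numpy as np, cv2
from scipy.spatial.transform import Rotation as R
from station import *
def save(n,pic): cv2.imwrite('pics/'+n+'.png',cv2.cvtColor(pic,cv2.COLOR_RGB2BGR))
def cloud(d,c):
    K=np.array(c['mtx']);k1=c['k1']
    h,w=d.shape;u,v=np.meshgrid(np.arange(w),np.arange(h))
    x=(u-K[0,2])/K[0,0];y=(v-K[1,2])/K[1,1]
    X,Y=x.copy(),y.copy()
    for _ in range(10):
        s=1+k1*(X*X+Y*Y);X=x/s;Y=y/s
    P=np.stack([X*d,Y*d,d],-1)
    o=np.array(c['orientation'])
    Rm=o if o.shape==(3,3) else R.from_euler('xyz',o).as_matrix()
    W=P@Rm.T+np.array(c['eye']);W[d<=0]=np.nan
    return W
E
python3 - <<'E'
from h import *
s=get_state();print(s)
for n in ['scene','side','wrist']:
    c=camera_params(n);print(n,c)
    p,d=grab_frame(n);save(n+'0',p);np.savez('f_%s0.npz'%n,p=p,d=d,**{k:np.array(v) for k,v in c.items()})
E
```

```text
pics
{'t': 0.0, 'q': array([-9.34925210e-01,  3.59374822e-01,  1.10499634e-02, -4.04321174e-04,
       -1.22408865e+00, -2.88125791e-01]), 'qd': array([-0.0009842 , -0.00042462, -0.00091662, -0.00013482, -0.00022534,
        0.00012349]), 'joint_efforts': array([ 6.70111112e-04, -5.82719100e+01,  2.93068779e+01,  6.99743852e+00,
        6.96397852e-03, -1.84136634e-04]), 'eef_pos': array([ 0.22997827, -0.63439572,  0.40371661]), 'ee_rot': array([ 3.13993412e+00, -9.51637786e-05, -2.79398495e+00]), 'force': array([ 0.21784591,  0.18387332, -0.23698928]), 'moment': array([ 0.00886271, -0.05100247,  0.01235619]), 'width': 0.0878623650876497}
scene {'mtx': array([[580.64788737,   0.        , 321.14770325],
       [  0.        , 580.64788737, 235.42422416],
       [  0.        ,   0.        ,   1.        ]]), 'k1': -0.03002609798226387, 'eye': array([-0.24489726, -0.69651798,  0.52212179]), 'orientation': array([-2.05357261, -0.01188152, -1.03068131])}
side {'mtx': array([[450.2726363 ,   0.        , 315.05129895],
       [  0.        , 450.2726363 , 233.17514395],
       [  0.        ,   0.        ,   1.        ]]), 'k1': -0.04391902601602068, 'eye': array([ 0.16606347, -0.94635687,  0.54290169]), 'orientation': array([-2.12345918, -0.00515604, -0.37635649])}
wrist {'mtx': array([[368.13667307,   0.        , 317.86886458],
       [  0.        , 368.13667307, 239.26115511],
       [  0.        ,   0.        ,   1.        ]]), 'k1': 0.011768924032183334, 'eye': array([ 0.15936209, -0.66108298,  0.38365928]), 'orientation': array([ 2.85428193e+00, -2.06182330e-03,  1.91760253e+00])}
```

View pics/scene0.png

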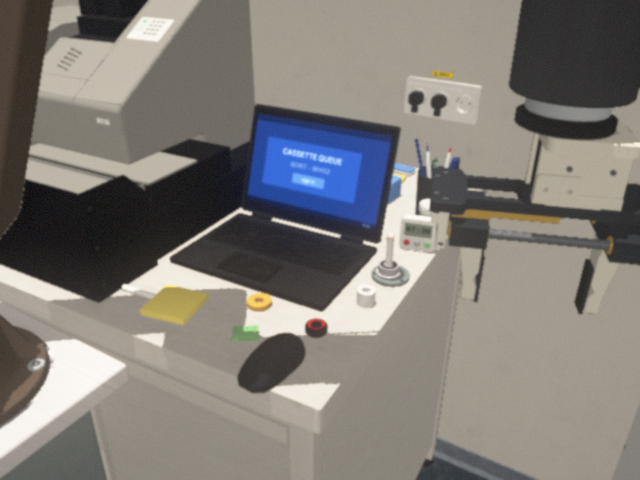

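View pics/side0.png

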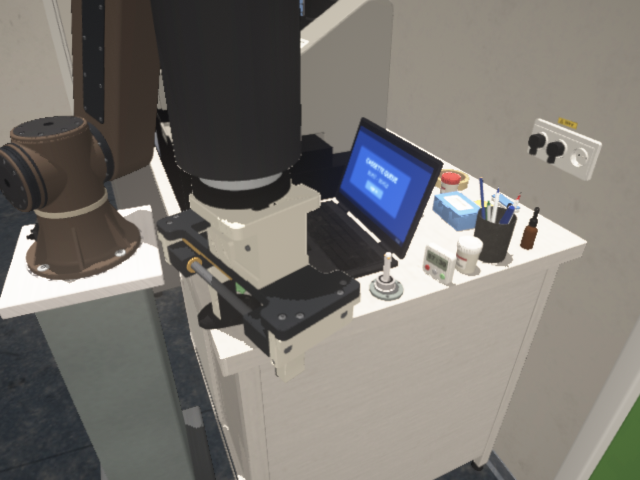

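View pics/wrist0.png

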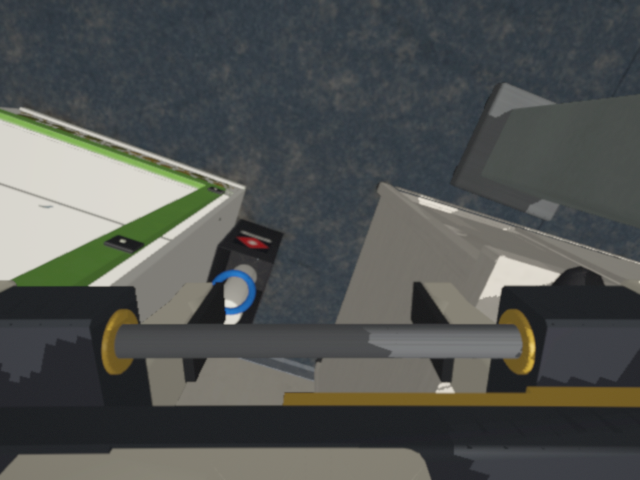

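The scene camera shows the washer at (259,301), the collar at (316,327), the spacer at (366,295) and the spindle foot at (390,275). The timer is at (418,232), the cassette at (246,332) and the mouse at (272,362). In the side view the gripper hides the parts.

```bash
python3 - <<'E'
from h import *
f=np.load('f_scene0.npz');W=cloud(f['d'],f)
for n,(u,v) in dict(washer=(259,301),washerrim=(259,296),collar=(316,327),spacer=(366,295),foot=(390,275),tip=(390,236),timer=(418,232),cass=(246,332),mouse=(272,362)).items():
    print(n,np.round(W[v,u],4))
def fit(n,u0,u1,v0,v1,zlo,zhi,r):
    P=W[v0:v1,u0:u1].reshape(-1,3);P=P[(P[:,2]>zlo)&(P[:,2]<zhi)]
    print(n,len(P),P.min(0).round(4),P.max(0).round(4),'mid',((P.min(0)+P.max(0))/2).round(4),P.mean(0).round(4))
fit('washer',243,276,288,312,.007,.013,.02)
fit('collar',302,331,315,339,.011,.017,.016)
fit('spacer',353,379,283,308,.022,.03,.015)
fit('foot',368,412,255,290,.004,.012,.033)
fit('bearing',368,412,255,290,.02,.028,.018)
fit('shaft',380,400,230,262,.035,.078,.018)
fit('tip',380,400,226,262,.078,.09,.018)
fit('mouse',235,308,332,395,.005,.05,.018)
fit('cass',228,262,324,342,.004,.012,.018)
fit('timer',398,440,212,252,.02,.08,.018)
# crop
p=f['p'][200:400,220:460];save('crop0',cv2.resize(p,None,fx=3.3,fy=3,interpolation=cv2.INTER_CUBIC))
E
```

```text
washer [ 0.3628 -0.2248  0.0037]
washerrim [ 0.3667 -0.2223  0.0101]
collar [ 0.3531 -0.3363  0.003 ]
spacer [ 0.4393 -0.3741  0.0244]
foot [ 0.5283 -0.3742  0.0143]
tip [ 0.5379 -0.3648  0.0811]
timer [ 0.6471 -0.3725  0.0429]
cass [ 0.2844 -0.2594  0.0072]
mouse [ 0.2292 -0.3451  0.029 ]
washer 356 [ 0.3368 -0.2489  0.007 ] [ 0.3883 -0.1932  0.0126] mid [ 0.3626 -0.2211  0.0098] [ 0.3619 -0.2281  0.01  ]
collar 224 [ 0.3281 -0.3571  0.0111] [ 0.361  -0.3252  0.0163] mid [ 0.3446 -0.3412  0.0137] [ 0.3444 -0.3416  0.0138]
spacer 164 [ 0.4354 -0.3837  0.0221] [ 0.4648 -0.3555  0.0282] mid [ 0.4501 -0.3696  0.0251] [ 0.4493 -0.3695  0.0256]
foot 455 [ 0.51  -0.401  0.004] [ 0.5863 -0.3154  0.012 ] mid [ 0.5481 -0.3582  0.008 ] [ 0.5341 -0.3733  0.0086]
bearing 213 [ 0.4568 -0.382   0.0201] [ 0.5623 -0.3466  0.028 ] mid [ 0.5095 -0.3643  0.024 ] [ 0.528  -0.3669  0.0245]
shaft 176 [ 0.5347 -0.3709  0.0355] [ 0.6202 -0.3108  0.0779] mid [ 0.5774 -0.3408  0.0567] [ 0.5459 -0.3611  0.0555]
tip 36 [ 0.5364 -0.3711  0.078 ] [ 0.5462 -0.3593  0.0834] mid [ 0.5413 -0.3652  0.0807] [ 0.5405 -0.3648  0.0811]
mouse 2627 [ 0.1923 -0.3613  0.005 ] [ 0.331  -0.2451  0.0397] mid [ 0.2616 -0.3032  0.0224] [ 0.2385 -0.3356  0.0224]
cass 346 [ 0.2623 -0.2805  0.004 ] [ 0.3071 -0.2349  0.0096] mid [ 0.2847 -0.2577  0.0068] [ 0.2847 -0.2579  0.0061]
timer 978 [ 0.6391 -0.4027  0.02  ] [ 0.7169 -0.3374  0.0698] mid [ 0.678  -0.3701  0.0449] [ 0.6538 -0.3693  0.0462]
```

View pics/crop0.png

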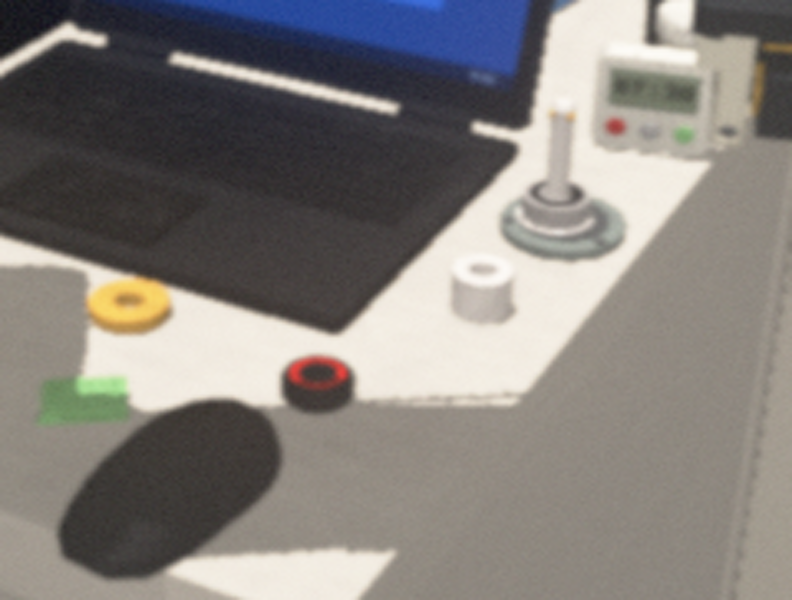

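Red ring is up. The spacer is on the strip at about (0.450,-0.370), and the washer and collar are in front of the laptop. I'll work out the wrist camera's geometry so I can look down on the spindle and spacer.

```bash
python3 - <<'E'
from h import *
c=camera_params('wrist');s=get_state()
Rc=R.from_euler('xyz',c['orientation']);Rt=R.from_euler('xyz',s['ee_rot'])
print('offset in tool',Rt.inv().apply(np.array(c['eye'])-s['eef_pos']).round(4))
print('cam axes in tool (cols)\n',(Rt.inv()*Rc).as_matrix().round(3))
f=np.load('f_scene0.npz');W=cloud(f['d'],f)
# laptop extents
m=(W[...,2]>.012)&(W[...,2]<.02)&(W[...,0]>.38)&(W[...,0]<.7)&(W[...,1]<-.1)
P=W[m]
for y in np.arange(-.34,-.2,.02):
    q=P[(abs(P[:,1]-y)<.01)]
    print(y.round(2),len(q),q[:,0].min().round(3) if len(q) else 0,q[:,0].max().round(3) if len(q) else 0)
m=(W[...,2]>.05)&(W[...,2]<.22)&(W[...,0]>.5)&(W[...,0]<.8)&(W[...,1]<-.1)&(W[...,1]>-.34)
P=W[m];print(P[:,1].min(),P[:,0].min(), np.percentile(P[:,1],1))
E
```

```text
offset in tool [ 0.0755 -0.001   0.0202]
cam axes in tool (cols)
 [[-0.001 -0.959 -0.284]
 [ 1.    -0.001  0.   ]
 [-0.001 -0.284  0.959]]
-0.34 20 0.533 0.646
-0.32 577 0.386 0.602
-0.3 758 0.386 0.61
-0.28 636 0.385 0.609
-0.26 644 0.385 0.6
-0.24 631 0.382 0.606
-0.22 617 0.382 0.605
-0.2 548 0.381 0.605
-0.33995889128611195 0.6020353291002688 -0.3293848435958054
```

Request:
arm_command(targets=[[[0,0,0.0875],[32,33,-5],0],[[0,0,0.0875],[32,33,-5],0],[[0,0,0.0875],[32,33,-5],0],[[0,0,0.0875],[32,33,-5],0],[[0,0,0.0875],[32,33,-5],0],[[0,0,0.0875],[32,33,-5],0],[[0,0,0.0875],[32,33,-5],0],[[0,0,0.0875],[32,33,-5],0]])

```text
t: 0.95
eef_pos: [0.487, -0.3689, 0.3644]
ee_rot: [3.142, 0.0, -2.09]
force: [-0.1, -0.6, -0.2]
width: 0.0878
```

Request:
arm_command(targets=[[[0,0,0],[0,0,0],0],[[0,0,0],[0,0,0],0]])

```text
t: 1.15
eef_pos: [0.4868, -0.3695, 0.3642]
ee_rot: [3.141, -0.0, -2.092]
force: [-0.5, -0.4, 0.1]
width: 0.0878
```

```bash
python3 - <<'E'
from h import *
s=get_state();print({k:np.round(s[k],4) for k in ('t','q','eef_pos','ee_rot','force','width')})
for n in ['wrist','side']:
    c=camera_params(n)
    p,d=grab_frame(n);save(n+'1',p);np.savez('f_%s1.npz'%n,p=p,d=d,**{k:np.array(v) for k,v in c.items()})
E
```

```text
{'t': np.float64(1.15), 'q': array([-0.3301,  0.2835, -0.1919, -0.    , -1.0963, -0.1909]), 'eef_pos': array([ 0.4868, -0.3695,  0.3642]), 'ee_rot': array([ 3.1407e+00, -1.0000e-04, -2.0918e+00]), 'force': array([-0.5418, -0.3506,  0.1407]), 'width': np.float64(0.0878)}
```

View pics/wrist1.png

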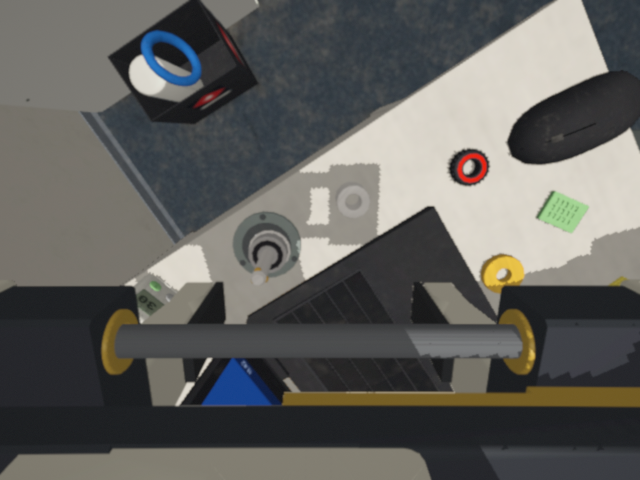

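View pics/side1.png

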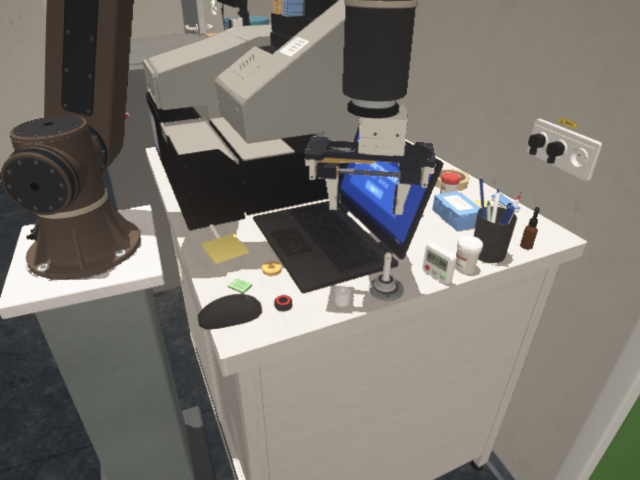

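The wrist view shows everything: spacer (353,201), collar (469,167), washer (503,272), foot (266,243) and spindle tip (259,278). Next I'll fit circles to the depth points from this view and from the side camera.

```bash
cat >> h.py <<'E'
from scipy.optimize import least_squares
def ringfit(P,r_in,r_out,x0):
    # fit centre of an annulus top face: minimise points outside annulus
    P=P[:,:2]
    def f(c):
        r=np.hypot(P[:,0]-c[0],P[:,1]-c[1]);return np.sum(np.clip(r-r_out,0,.004)**2+np.clip(r_in-r,0,.004)**2)
    from scipy.optimize import minimize
    return minimize(f,x0,method='Nelder-Mead',options=dict(xatol=1e-5,fatol=1e-12)).x
def meas(W,what,x0,zlo,zhi,rin,rout,rad):
    P=W.reshape(-1,3);P=P[np.isfinite(P[:,0])]
    P=P[(P[:,2]>zlo)&(P[:,2]<zhi)&(np.hypot(P[:,0]-x0[0],P[:,1]-x0[1])<rad)]
    if len(P)<8: print(what,'few',len(P));return
    c=ringfit(P,rin,rout,P[:,:2].mean(0))
    print(what,len(P),'z',np.median(P[:,2]).round(4),'mean',P[:,:2].mean(0).round(4),'mid',((P.min(0)+P.max(0))/2)[:2].round(4),'ext',(P.max(0)-P.min(0))[:2].round(4),'fit',c.round(4))
    return c
def allm(W,parts=None):
    T=dict(spacer=((.45,-.369),.022,.03,.007,.015,.022),collar=((.3446,-.3415),.011,.017,.007,.016,.022),washer=((.362,-.225),.007,.013,.007,.02,.025),
     bearing=((.541,-.365),.021,.027,.006,.018,.026),foot=((.541,-.365),.005,.011,.018,.033,.042),shaft=((.541,-.365),.035,.075,0,.006,.02),tip=((.541,-.365),.079,.086,0,.006,.02))
    for k in (parts or T): meas(W,k,*T[k])
E
python3 - <<'E'
from h import *
for n in ['f_scene0','f_wrist1','f_side1']:
    f=np.load(n+'.npz');print(n);allm(cloud(f['d'],f))
f=np.load('f_wrist1.npz')
p=f['p'][160:310,200:400];save('w1c',cv2.resize(p,None,fx=4,fy=4,interpolation=cv2.INTER_CUBIC))
E
```

```text
f_scene0
spacer 164 z 0.0259 mean [ 0.4493 -0.3695] mid [ 0.4501 -0.3696] ext [0.0294 0.0282] fit [ 0.4504 -0.3687]
collar 224 z 0.014 mean [ 0.3444 -0.3416] mid [ 0.3446 -0.3412] ext [0.033  0.0319] fit [ 0.3452 -0.3412]
washer 318 z 0.0102 mean [ 0.3601 -0.2287] mid [ 0.3621 -0.229 ] ext [0.0489 0.0398] fit [ 0.3582 -0.2284]
bearing 168 z 0.0246 mean [ 0.5389 -0.366 ] mid [ 0.5427 -0.3643] ext [0.0392 0.0354] fit [ 0.5424 -0.3644]
foot 394 z 0.0087 mean [ 0.5334 -0.3753] mid [ 0.5437 -0.3687] ext [0.0675 0.0646] fit [ 0.5434 -0.3671]
shaft 150 z 0.0558 mean [ 0.5393 -0.3654] mid [ 0.5404 -0.3645] ext [0.0115 0.0128] fit [ 0.541  -0.3647]
tip 28 z 0.0823 mean [ 0.5411 -0.3647] mid [ 0.5418 -0.3652] ext [0.0088 0.0118] fit [ 0.5403 -0.365 ]
f_wrist1
spacer 694 z 0.0256 mean [ 0.4532 -0.3697] mid [ 0.4533 -0.3694] ext [0.0292 0.0287] fit [ 0.4532 -0.3692]
collar 884 z 0.0138 mean [ 0.3485 -0.3414] mid [ 0.348  -0.3408] ext [0.0325 0.033 ] fit [ 0.3481 -0.3409]
washer 992 z 0.0098 mean [ 0.3604 -0.2315] mid [ 0.3605 -0.2304] ext [0.0387 0.0365] fit [ 0.3604 -0.2292]
bearing 842 z 0.024
[... 452 characters left out ...]
] mid [ 0.4508 -0.3702] ext [0.0292 0.031 ] fit [ 0.4508 -0.3701]
collar 128 z 0.0126 mean [ 0.3454 -0.3428] mid [ 0.3453 -0.3421] ext [0.0317 0.031 ] fit [ 0.3453 -0.3426]
washer 161 z 0.0087 mean [ 0.3603 -0.2296] mid [ 0.3617 -0.2287] ext [0.0466 0.0399] fit [ 0.3582 -0.23  ]
bearing 144 z 0.0227 mean [ 0.5392 -0.3672] mid [ 0.5412 -0.3642] ext [0.0355 0.0353] fit [ 0.5408 -0.364 ]
foot 365 z 0.007 mean [ 0.5376 -0.3785] mid [ 0.542  -0.3709] ext [0.0647 0.0642] fit [ 0.5416 -0.366 ]
shaft 113 z 0.0551 mean [ 0.5387 -0.3676] mid [ 0.5399 -0.3662] ext [0.0116 0.0107] fit [ 0.5396 -0.3661]
tip 15 z 0.0808 mean [ 0.5404 -0.3656] mid [ 0.5406 -0.3664] ext [0.009  0.0078] fit [ 0.5404 -0.3656]
```

View pics/w1c.png

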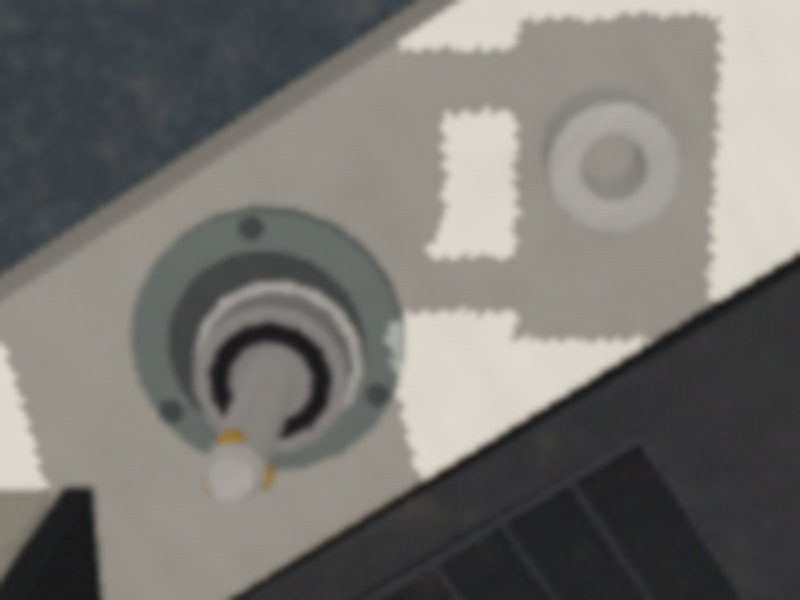

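Relative to one camera the spacer-to-spindle offset agrees well: about (+91.5, +4.5) mm. The wrist camera's absolute x reads about 3 mm higher than the other two. I'll grasp the spacer with the jaws at about 34° to x, so the gripper body clears the spindle, and part-opened so the fingers clear the laptop.

Request:
arm_command(targets=[[[0,0,-0.0175],[-9,0,-30],0.48],[[0,0,-0.0175],[-9,0,-40],0.48],[[0,0,-0.0175],[-9,0,-40],0.48],[[0,0,-0.0175],[-9,0,-30],0.48],[[0,0,0],[0,0,-10],0.48],[[0,0,0],[0,0,0],0.48],[[0,0,0],[0,0,0],0.48]], squeeze=30)

```text
t: 1.95
eef_pos: [0.4509, -0.3715, 0.2161]
ee_rot: [-3.139, -0.0, -2.164]
force: [0.0, 0.5, 0.3]
width: 0.0462
```

```bash
python3 - <<'E'
from h import *
for n in ['scene','side']:
    p,d=grab_frame(n);c=camera_params(n);np.savez('f_%s2.npz'%n,p=p,d=d,**c)
    save(n+'2',p)
    print(n);allm(cloud(d,c),['spacer'])
save('s2c',np.vstack([cv2.resize(np.load('f_scene2.npz')['p'][220:340,290:450],None,fx=3,fy=2.4),cv2.resize(np.load('f_side2.npz')['p'][210:330,290:450],None,fx=3,fy=2.4)]))
E
```

```text
scene
spacer 167 z 0.0258 mean [ 0.4491 -0.3696] mid [ 0.4501 -0.3695] ext [0.0291 0.0274] fit [ 0.4503 -0.3691]
side
spacer 120 z 0.0241 mean [ 0.4498 -0.3711] mid [ 0.4503 -0.3701] ext [0.0281 0.0296] fit [ 0.4509 -0.3704]
```

View pics/s2c.png

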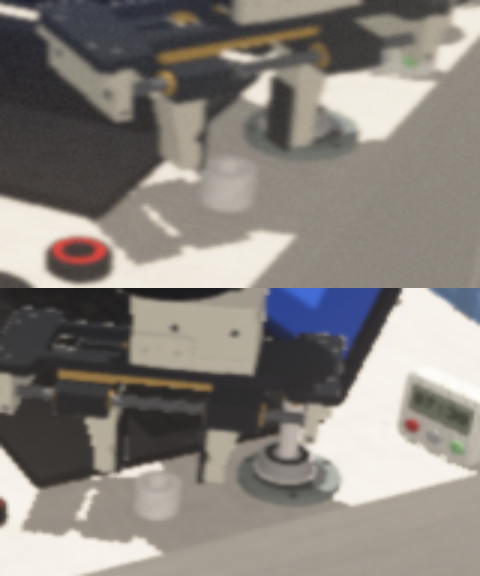

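The fingers straddle the spacer with the body clear of the spindle. Descend and close.

Request:
arm_command(targets=[[[0,0,0],[0,1.5,-10],0.48],[[0,0,0],[0,0,-10],0.48],[[0,0,0],[0,0,-8],0.48],[[0,0,0],[0,0,0],0.48],[[0,0,0],[0,0,0],0.75],[[0,0,0],[0,0,0],0.75],[[0,0,0],[0,0,0],0.75],[[0,0,0],[0,0,0],0.75]])

```text
t: 2.85
eef_pos: [0.4501, -0.3691, 0.1869]
ee_rot: [-3.141, 0.0, -2.164]
force: [-0.1, 0.1, 0.4]
width: 0.0295
```

Request:
arm_command(targets=[[[0,0,0],[0,0,0],1],[[0,0,0],[0,0,0],1],[[0,0,0],[0,0,20],1],[[0,0,0],[0,0,40],1],[[0,0,0],[0,0,35],1],[[0,0,0],[0,0,10],1],[[0,0,0],[0,0,0],1]])

```text
t: 3.55
eef_pos: [0.4504, -0.3692, 0.2936]
ee_rot: [-3.138, 0.001, -2.164]
force: [0.0, -0.4, -1.1]
width: 0.0291
```

```bash
cat >> h.py <<'E'
def shot(tag,u0=None):
    s=get_state();print({k:np.round(s[k],4) for k in ('t','eef_pos','ee_rot','force','width')})
    F={}
    for n in ['scene','side']:
        p,d=grab_frame(n);c=camera_params(n);np.savez('f_%s%s.npz'%(n,tag),p=p,d=d,**c);save(n+tag,p);F[n]=(p,d,c)
    save('c'+tag,np.hstack([cv2.resize(F['scene'][0][180:340,290:450],None,fx=2.4,fy=2.4,interpolation=cv2.INTER_CUBIC),cv2.resize(F['side'][0][180:340,290:450],None,fx=2.4,fy=2.4,interpolation=cv2.INTER_CUBIC)]))
    return s,F
E
python3 - <<'E'
from h import *
s,F=shot('3')
x=s['eef_pos']
for n in F:
    W=cloud(F[n][1],F[n][2]);z=x[2]-.187+.026
    print(n);meas(W,'spacer top',x[:2],z-.003,z+.003,.007,.015,.017)
E
```

```text
{'t': np.float64(3.55), 'eef_pos': array([ 0.4504, -0.3692,  0.2936]), 'ee_rot': array([-3.1377e+00,  9.0000e-04, -2.1637e+00]), 'force': array([ 0.021 , -0.4432, -1.129 ]), 'width': np.float64(0.0291)}
scene
spacer top 133 z 0.1329 mean [ 0.4512 -0.373 ] mid [ 0.45   -0.3708] ext [0.0318 0.0257] fit [ 0.4505 -0.3702]
side
spacer top 59 z 0.1301 mean [ 0.4487 -0.3692] mid [ 0.4495 -0.3701] ext [0.028  0.0291] fit [ 0.4493 -0.3701]
```

View pics/c3.png

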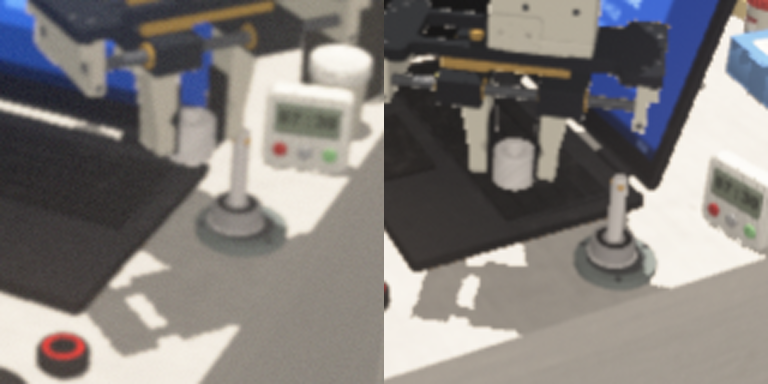

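The spacer is held level. Next I'll shift it over the spindle and hold it just above the tip.

Request:
arm_command(targets=[[[0,0,0],[20,1,0],1],[[0,0,0],[25,1.5,0],1],[[0,0,0],[25,1,0],1],[[0,0,0],[20.5,1,0],1],[[0,0,0],[0,0,-10],1],[[0,0,0],[0,0,-5],1],[[0,0,0],[0,0,0],1]])

```text
t: 4.35
eef_pos: [0.5393, -0.3643, 0.274]
ee_rot: [3.137, -0.001, -2.164]
force: [-0.3, -0.4, -1.1]
width: 0.029
```

```bash
python3 - <<'E'
from h import *
s,F=shot('4')
x=s['eef_pos']
for n in F:
    W=cloud(F[n][1],F[n][2]);z=x[2]-.187+.026
    print(n);meas(W,'spacer top',x[:2],z-.003,z+.003,.007,.015,.017)
    meas(W,'shaft',(.541,-.365),.035,.075,0,.006,.02)
E
```

```text
{'t': np.float64(4.35), 'eef_pos': array([ 0.5393, -0.3643,  0.274 ]), 'ee_rot': array([ 3.1370e+00, -9.0000e-04, -2.1643e+00]), 'force': array([-0.3403, -0.3586, -1.0593]), 'width': np.float64(0.029)}
scene
spacer top 109 z 0.1133 mean [ 0.5398 -0.3678] mid [ 0.5393 -0.3655] ext [0.033  0.0254] fit [ 0.5387 -0.3647]
shaft 153 z 0.0543 mean [ 0.5394 -0.3654] mid [ 0.5407 -0.3642] ext [0.0133 0.0125] fit [ 0.5413 -0.3649]
side
spacer top 113 z 0.1126 mean [ 0.5369 -0.3647] mid [ 0.5376 -0.3637] ext [0.0283 0.0303] fit [ 0.5364 -0.3639]
shaft 115 z 0.0546 mean [ 0.5388 -0.3675] mid [ 0.5403 -0.3662] ext [0.0113 0.011 ] fit [ 0.5399 -0.3657]
```

View pics/c4.png

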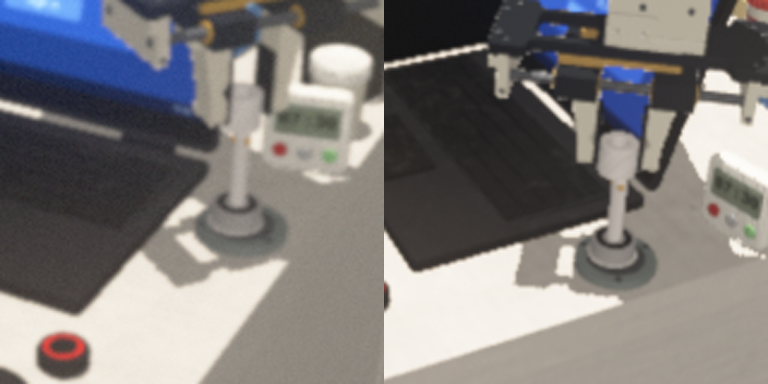

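Request:
arm_command(targets=[[[0,0,0],[1.5,0,0],1],[[0,0,0],[0,0,0],1]])

```text
t: 4.65
eef_pos: [0.542, -0.3647, 0.2772]
ee_rot: [-3.141, 0.0, -2.164]
force: [0.3, -0.4, -1.9]
width: 0.0288
```

```bash
cat >> h.py <<'E'
def cyl(W,x0,zlo,zhi,r,tol=.006):
    P=W.reshape(-1,3);P=P[np.isfinite(P[:,0])]
    d=np.hypot(P[:,0]-x0[0],P[:,1]-x0[1])
    P=P[(P[:,2]>zlo)&(P[:,2]<zhi)&(d<r+tol)]
    g=lambda c:np.hypot(P[:,0]-c[0],P[:,1]-c[1])-r
    o=least_squares(g,x0,loss='cauchy',f_scale=.0007)
    return o.x,len(P),np.median(abs(o.fun))
def compare(F,x,under,r,h):
    for n in F:
        W=cloud(F[n][1],F[n][2])
        a=cyl(W,x[:2],under+.002,under+h-.002,r)
        b=cyl(W,(.541,-.365),.030,min(.071,under-.004),.006)
        print(n,'part',(a[0]*1e3).round(2),a[1],a[2].round(5),'shaft',(b[0]*1e3).round(2),b[1],b[2].round(5),'need',((b[0]-a[0])*1e3).round(2))
E
python3 - <<'E'
from h import *
for t,x in (('4',(.5393,-.3643,.274)),):
    F={}
    for n in ('scene','side'):
        f=np.load('f_%s%s.npz'%(n,t));F[n]=(f['p'],f['d'],f)
    compare(F,np.array(x),x[2]-.187,.015,.026)
s,F=shot('5');x=s['eef_pos'];compare(F,x,x[2]-.187,.015,.026)
E
```

```text
scene part [ 539.55 -362.59] 226 0.00128 shaft [ 543.65 -363.71] 155 0.00068 need [ 4.1  -1.12]
side part [ 537.87 -362.89] 225 0.0009 shaft [ 541.46 -363.7 ] 113 0.00051 need [ 3.59 -0.81]
{'t': np.float64(4.65), 'eef_pos': array([ 0.542 , -0.3647,  0.2772]), 'ee_rot': array([-3.1406e+00,  2.0000e-04, -2.1640e+00]), 'force': array([ 0.3376, -0.3677, -1.9389]), 'width': np.float64(0.0288)}
scene part [ 543.02 -363.54] 240 0.00117 shaft [ 543.6  -364.08] 154 0.00067 need [ 0.59 -0.54]
side part [ 540.99 -363.33] 237 0.00084 shaft [ 541.57 -363.64] 115 0.00063 need [ 0.57 -0.31]
```

Both cameras agree: shift (+0.6, -0.4) mm. Apply that and feel down at 15 mm/s.

Request:
arm_command(targets=[[[0,0,0],[0.6,-0.4,-2],1],[[0,0,0],[0,0,-3],1],[[0,0,0],[0,0,-1.5],1],[[0,0,0],[0,0,-1.5],1],[[0,0,0],[0,0,-1.5],1],[[0,0,0],[0,0,-1],1],[[0,0,0],[0,0,0],1]])

```text
t: 5.45
eef_pos: [0.5426, -0.365, 0.2659]
ee_rot: [3.141, -0.0, -2.164]
force: [-0.1, -0.6, -1.0]
width: 0.0291
```

The underside is at about 79 mm with no side load, so it is over the nose. Next I'll press past the balls.

Request:
arm_command(targets=[[[0,0,0],[0,0,-1],1],[[0,0,0],[0,0,-1],1],[[0,0,0],[0,0,-1],1],[[0,0,0],[0,0,-1],1]])

```text
t: 5.85
eef_pos: [0.5428, -0.3651, 0.2626]
ee_rot: [-3.141, -0.0, -2.164]
force: [-0.8, 0.5, 4.0]
width: 0.0292
```

Request:
arm_command(targets=[[[0,0,0],[0,0,-1],1],[[0,0,0],[0,0,-1],1],[[0,0,0],[0,0,-1],1]])

```text
t: 6.15
eef_pos: [0.5427, -0.365, 0.2593]
ee_rot: [-3.141, 0.0, -2.164]
force: [-0.3, 0.2, 2.2]
width: 0.0291
```

Request:
arm_command(targets=[[[0,0,0],[0,0,-1.5],1],[[0,0,0],[0,0,-1.5],1],[[0,0,0],[0,0,-2],1],[[0,0,0],[0,0,-2],1],[[0,0,0],[0,0,-2],1]])

```text
t: 6.65
eef_pos: [0.5427, -0.365, 0.25]
ee_rot: [-3.142, 0.0, -2.164]
force: [0.2, 0.4, 3.3]
width: 0.0286
```

```bash
python3 - <<'E'
from h import *
s,F=shot('6');x=s['eef_pos']
for n in F:
    W=cloud(F[n][1],F[n][2]);P=W.reshape(-1,3);P=P[np.isfinite(P[:,0])]
    d=np.hypot(P[:,0]-x[0],P[:,1]-x[1]);q=P[(d<.0155)&(d>.008)&(P[:,2]>.05)&(P[:,2]<.1)];print(n,np.histogram(q[:,2],np.arange(.05,.101,.004)))
E
```

```text
{'t': np.float64(6.65), 'eef_pos': array([ 0.5427, -0.365 ,  0.25  ]), 'ee_rot': array([-3.1415,  0.    , -2.1638]), 'force': array([0.1973, 0.4055, 3.3317]), 'width': np.float64(0.0286)}
scene (array([ 0,  0,  0, 13, 32, 25, 25, 26, 41, 59, 24,  5]), array([0.05 , 0.054, 0.058, 0.062, 0.066, 0.07 , 0.074, 0.078, 0.082,
       0.086, 0.09 , 0.094, 0.098]))
side (array([ 1,  0,  2, 22, 19, 21, 21, 27, 29, 71,  1,  0]), array([0.05 , 0.054, 0.058, 0.062, 0.066, 0.07 , 0.074, 0.078, 0.082,
       0.086, 0.09 , 0.094, 0.098]))
```

View pics/c6.png

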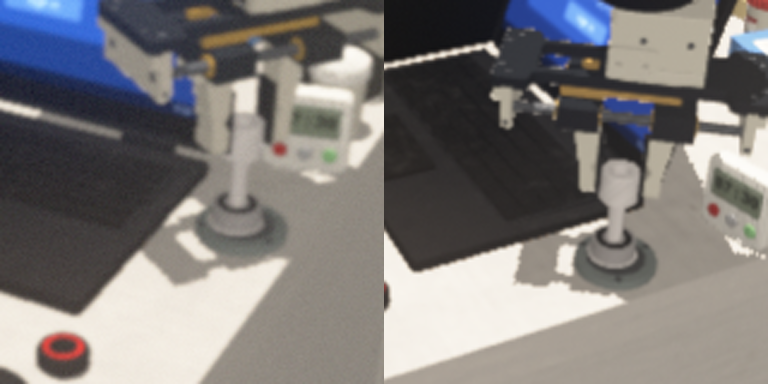

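The spacer's top is at about 89 mm (underside about 63), so it is threaded below the balls without slip. I'll keep lowering.

Request:
arm_command(targets=[[[0,0,0],[0,0,-3],1],[[0,0,0],[0,0,-4],1],[[0,0,0],[0,0,-4],1],[[0,0,0],[0,0,-4],1],[[0,0,0],[0,0,-4],1],[[0,0,0],[0,0,-4],1],[[0,0,0],[0,0,-4],1],[[0,0,0],[0,0,-3],1]])

```text
t: 7.55
eef_pos: [0.5425, -0.3649, 0.2194]
ee_rot: [3.141, -0.0, -2.164]
force: [-0.7, 0.7, -0.6]
width: 0.0291
```

Request:
arm_command(targets=[[[0,0,0],[0,0,-1],1],[[0,0,0],[0,0,-1],1],[[0,0,0],[0,0,-1],1],[[0,0,0],[0,0,-1],1],[[0,0,0],[0,0,-1],1],[[0,0,0],[0,0,-1],1]])

```text
t: 8.15
eef_pos: [0.5427, -0.365, 0.2142]
ee_rot: [-3.141, 0.0, -2.164]
force: [-0.6, 0.1, 0.5]
width: 0.0289
```

Request:
arm_command(targets=[[[0,0,0],[0,0,-1],1],[[0,0,0],[0,0,-1],1],[[0,0,0],[0,0,-0.7],1]])

```text
t: 8.45
eef_pos: [0.5426, -0.365, 0.2114]
ee_rot: [3.142, 0.0, -2.164]
force: [-1.3, -0.2, -0.2]
width: 0.029
```

Request:
arm_command(targets=[[[0,0,0],[0,0,-0.5],1],[[0,0,0],[0,0,-0.3],1]])

```text
t: 8.65
eef_pos: [0.5427, -0.365, 0.2109]
ee_rot: [-3.142, -0.0, -2.164]
force: [-0.2, 1.0, 4.7]
width: 0.029
```

Contact is at the expected height (4.7 N), so the spacer is seated. Release and go up.

Request:
arm_command(targets=[[[0,0,0],[0,0,0],0.35],[[0,0,0],[0,0,0],0.35],[[0,0,0],[0,0,0],0.35],[[0,0,0],[0,0,8],0.35],[[0,0,0],[0,0,25],0.35],[[0,0,0],[0,0,40],0.35],[[0,0,0],[0,0,20],0.35]])

```text
t: 9.35
eef_pos: [0.5433, -0.3654, 0.3076]
ee_rot: [-3.138, 0.0, -2.163]
force: [-0.4, -1.2, 1.3]
width: 0.0572
```

Request:
arm_command(targets=[[[0,0,-0.14],[-26,19,0],0.3],[[0,0,-0.14],[-26,19,0],0.3],[[0,0,-0.14],[-26,19,0],0.3],[[0,0,-0.14],[-26,19,0],0.3],[[0,0,-0.14],[-26,20,0],0.3],[[0,0,-0.14],[-27,20,0],0.3],[[0,0,-0.14],[-27,20,0],0.3],[[0,0,0],[0,0,0],0.3]])

```text
t: 10.15
eef_pos: [0.3552, -0.2276, 0.3042]
ee_rot: [3.141, 0.0, 3.134]
force: [1.3, 0.2, 0.6]
width: 0.0616
```

```bash
python3 - <<'E'
from h import *
s,F=shot('7')
for n in F:
    W=cloud(F[n][1],F[n][2]);print(n)
    meas(W,'sp top',(.5425,-.365),.046,.054,.007,.015,.018);allm(W,['washer','collar'])
c=camera_params('wrist');p,d=grab_frame('wrist');save('wrist7',p);W=cloud(d,c);allm(W,['washer','collar'])
E
```

```text
{'t': np.float64(10.15), 'eef_pos': array([ 0.3552, -0.2276,  0.3042]), 'ee_rot': array([3.1407e+00, 2.0000e-04, 3.1339e+00]), 'force': array([1.298 , 0.2014, 0.5813]), 'width': np.float64(0.0616)}
scene
sp top 133 z 0.0501 mean [ 0.5381 -0.3657] mid [ 0.5422 -0.3636] ext [0.0318 0.0305] fit [ 0.5434 -0.3638]
washer 328 z 0.0102 mean [ 0.3599 -0.2291] mid [ 0.3619 -0.2286] ext [0.0492 0.0396] fit [ 0.3578 -0.2286]
collar 219 z 0.0139 mean [ 0.3445 -0.3414] mid [ 0.3457 -0.3406] ext [0.0332 0.0324] fit [ 0.3457 -0.3409]
side
sp top 105 z 0.0486 mean [ 0.5389 -0.3675] mid [ 0.5411 -0.3644] ext [0.0298 0.0289] fit [ 0.5417 -0.3631]
washer 157 z 0.0084 mean [ 0.3598 -0.2298] mid [ 0.3619 -0.2302] ext [0.0473 0.0385] fit [ 0.3581 -0.2301]
collar 129 z 0.0126 mean [ 0.3459 -0.343 ] mid [ 0.3458 -0.3413] ext [0.0313 0.032 ] fit [ 0.3458 -0.3416]
washer 1769 z 0.0097 mean [ 0.3602 -0.229 ] mid [ 0.3635 -0.2292] ext [0.046 0.039] fit [ 0.36   -0.2291]
collar 1165 z 0.0136 mean [ 0.3472 -0.3404] mid [ 0.3479 -0.3411] ext [0.0331 0.0331] fit [ 0.3477 -0.341 ]
```

View pics/wrist7.png

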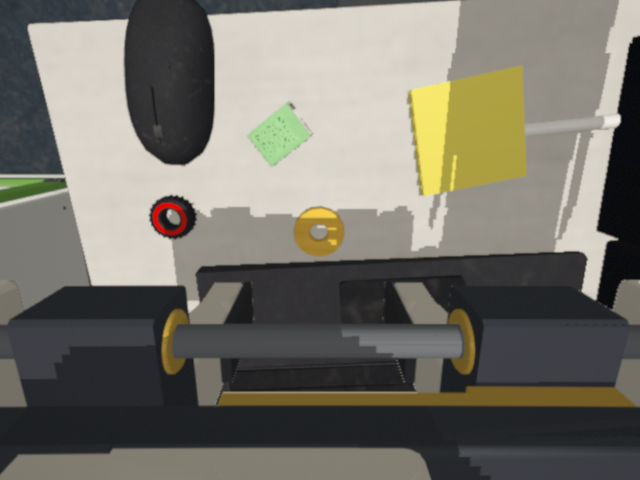

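View pics/c7.png

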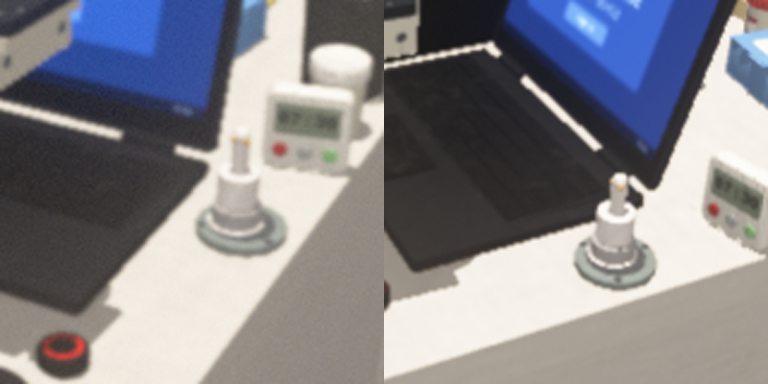

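The spacer is seated (top at 50 mm, standing free). The washer is at (319,231) in the wrist view, centred between the fingers. Go down to it.

Request:
arm_command(targets=[[[0,0,0],[0,0,-25],0.3],[[0,0,0],[0,0,-40],0.3],[[0,0,0],[0,0,-25],0.3],[[0,0,0],[0,0,0],0.3],[[0,0,0],[0,0,0],0.3]])

```text
t: 10.8
eef_pos: [0.3595, -0.2294, 0.2138]
ee_rot: [-3.141, -0.001, 3.14]
force: [0.4, 0.2, 0.3]
width: 0.0616
```

Request:
arm_command(targets=[[[0,0,0],[-1,0,-12],0.3],[[0,0,0],[0,0,-12],0.3],[[0,0,0],[0,0,-6],0.3],[[0,0,0],[0,0,-3.5],0.3],[[0,0,0],[0,0,0],0.3],[[0,0,0],[0,0,0],1],[[0,0,0],[0,0,0],1],[[0,0,0],[0,0,0],1]])

```text
t: 11.6
eef_pos: [0.3578, -0.229, 0.1805]
ee_rot: [-3.141, 0.001, 3.139]
force: [-0.0, -0.1, -0.6]
width: 0.0432
```

Request:
arm_command(targets=[[[0,0,0],[0,0,0],1],[[0,0,0],[0,0,0],1]])

```text
t: 11.8
eef_pos: [0.3578, -0.229, 0.1804]
ee_rot: [-3.141, 0.0, 3.14]
force: [-0.2, -0.2, 5.0]
width: 0.0386
```

Request:
arm_command(targets=[[[0,0,0],[0,0,10],1],[[0,0,0],[0,0,30],1],[[0,0,0],[0,0,40],1],[[0,0,0],[0,0,25],1],[[0,0,0],[20,-16,0],1],[[0,0,0],[30,-22,0],1],[[0,0,0],[30,-22,0],1],[[0,0,0],[30,-22,0],1]])

```text
t: 12.6
eef_pos: [0.4685, -0.3118, 0.286]
ee_rot: [-3.142, 0.001, 3.139]
force: [0.7, 1.4, -0.7]
width: 0.0384
```

Request:
arm_command(targets=[[[0,0,0],[30,-22,0],1],[[0,0,0],[25,-18,0],1],[[0,0,0],[15,-10,0],1],[[0,0,0],[5,-4,0],1],[[0,0,0],[0,0,0],1],[[0,0,0],[0,0,0],1]])

```text
t: 13.2
eef_pos: [0.5418, -0.3645, 0.2853]
ee_rot: [3.141, -0.001, 3.139]
force: [-0.1, -0.2, -0.7]
width: 0.039
```

```bash
python3 - <<'E'
from h import *
s,F=shot('8');x=s['eef_pos'];u=x[2]-.1804;print('under',u)
for n in F:
    W=cloud(F[n][1],F[n][2])
    a=cyl(W,x[:2],u+.001,u+.009,.02);b=cyl(W,(.541,-.365),.054,.074,.006);b2=cyl(W,(.5425,-.365),.027,.047,.015)
    print(n,a[0]*1e3,a[1:],b[0]*1e3,b[1:],b2[0]*1e3,b2[1:])
    meas(W,'top',x[:2],u+.007,u+.013,.007,.02,.024)
E
```

```text
{'t': np.float64(13.2), 'eef_pos': array([ 0.5418, -0.3645,  0.2853]), 'ee_rot': array([ 3.1411e+00, -6.0000e-04,  3.1392e+00]), 'force': array([-0.1242, -0.1831, -0.7444]), 'width': np.float64(0.039)}
under 0.10485276245352337
scene [ 542.92386735 -364.33080397] (135, np.float64(0.001331079736236123)) [ 543.96795373 -363.63867739] (74, np.float64(0.0008021421452684189)) [ 543.77098083 -363.64251732] (185, np.float64(0.0007084086659816195))
top 230 z 0.1149 mean [ 0.5385 -0.3634] mid [ 0.5414 -0.3645] ext [0.0403 0.0427] fit [ 0.5397 -0.3643]
side [ 541.99975702 -365.30782306] (144, np.float64(0.0025798661498237074)) [ 541.32066239 -363.75036551] (58, np.float64(0.0005099724104517915)) [ 541.71794706 -363.32101   ] (148, np.float64(0.0005735723528845884))
top 129 z 0.1134 mean [ 0.5337 -0.3588] mid [ 0.5353 -0.3618] ext [0.031  0.0394] fit [ 0.5399 -0.3628]
```

View pics/c8.png

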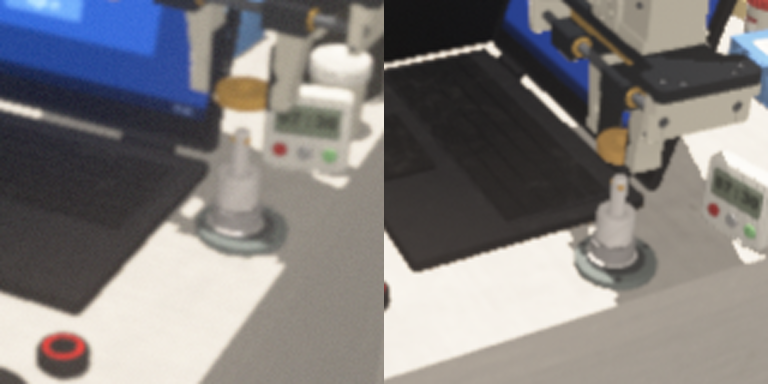

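The washer is held level over the tip. The tool position that worked for the spacer was (0.5427, -0.365), so I'll align to that and feel down.

Request:
arm_command(targets=[[[0,0,0],[0.8,-0.4,-6],1],[[0,0,0],[0,0,-8],1],[[0,0,0],[0,0,-4],1],[[0,0,0],[0,0,-1.5],1],[[0,0,0],[0,0,-1.5],1],[[0,0,0],[0,0,-1.2],1],[[0,0,0],[0,0,0],1]])

```text
t: 14.0
eef_pos: [0.5434, -0.3654, 0.2629]
ee_rot: [3.142, -0.0, 3.139]
force: [0.5, -0.8, 0.0]
width: 0.0387
```

Request:
arm_command(targets=[[[0,0,0],[-0.5,0.3,0],1],[[0,0,0],[0,0,-1],1],[[0,0,0],[0,0,-1],1],[[0,0,0],[0,0,-1],1]])

```text
t: 14.4
eef_pos: [0.5429, -0.3651, 0.26]
ee_rot: [-3.142, 0.0, 3.139]
force: [-0.4, -0.2, -0.6]
width: 0.0389
```

Request:
arm_command(targets=[[[0,0,0],[0,0,-0.8],1],[[0,0,0],[0,0,-0.8],1]])

```text
t: 14.6
eef_pos: [0.5429, -0.3651, 0.2583]
ee_rot: [3.142, -0.0, 3.139]
force: [0.6, 0.2, 0.4]
width: 0.0389
```

Request:
arm_command(targets=[[[0,0,0],[0,0,-1],1],[[0,0,0],[0,0,-1],1],[[0,0,0],[0,0,-1],1]])

```text
t: 14.9
eef_pos: [0.5431, -0.365, 0.256]
ee_rot: [-3.141, 0.001, 3.14]
force: [0.0, 2.3, 3.7]
width: 0.0388
```

Request:
arm_command(targets=[[[0,0,0],[0,0,-1],1],[[0,0,0],[0,0,-1],1],[[0,0,0],[0,0,-1],1]])

```text
t: 15.2
eef_pos: [0.5429, -0.365, 0.2522]
ee_rot: [3.141, -0.0, 3.139]
force: [-0.9, 1.4, 2.5]
width: 0.0387
```

Request:
arm_command(targets=[[[0,0,0],[0,0,-1],1],[[0,0,0],[0,0,-1],1],[[0,0,0],[0,0,-1],1]])

```text
t: 15.5
eef_pos: [0.5429, -0.365, 0.2492]
ee_rot: [3.141, -0.0, 3.139]
force: [-0.8, 2.6, 3.4]
width: 0.0387
```

```bash
python3 - <<'E'
from h import *
s,F=shot('9');x=s['eef_pos'];u=x[2]-.1804;print('under',u)
for n in F:
    W=cloud(F[n][1],F[n][2]);P=W.reshape(-1,3);P=P[np.isfinite(P[:,0])]
    d=np.hypot(P[:,0]-x[0],P[:,1]-x[1]);q=P[(d<.02)&(d>.01)&(P[:,2]>.05)&(P[:,2]<.1)];print(n,np.histogram(q[:,2],np.arange(.05,.101,.003))[0])
E
```

```text
{'t': np.float64(15.5), 'eef_pos': array([ 0.5429, -0.365 ,  0.2492]), 'ee_rot': array([ 3.1415e+00, -1.0000e-04,  3.1394e+00]), 'force': array([-0.8468,  2.6095,  3.3968]), 'width': np.float64(0.0387)}
under 0.06879084218981629
scene [ 37   0   0   0   0   0  15  23  29 117  30   3   5   1   3   2]
side [ 1  0  0  0  0  1  3  5 44 45  6  4  5  2  3  2]
```

View pics/c9.png

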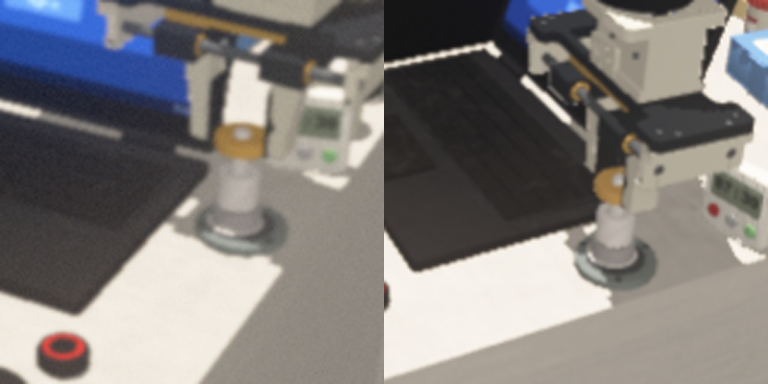

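The washer is threaded, with its top at about 79 mm. There is a small 2.6 N side force in +y, so I'll ease 0.4 mm that way and lower.

Request:
arm_command(targets=[[[0,0,0],[-0.1,0.4,-2],1],[[0,0,0],[0,0,-3],1],[[0,0,0],[0,0,-3],1],[[0,0,0],[0,0,-3],1],[[0,0,0],[0,0,-2.5],1],[[0,0,0],[0,0,-1],1],[[0,0,0],[0,0,-1],1]])

```text
t: 16.3
eef_pos: [0.5428, -0.3647, 0.2337]
ee_rot: [3.142, -0.0, 3.139]
force: [-0.6, -0.7, -1.2]
width: 0.0388
```

Request:
arm_command(targets=[[[0,0,0],[0,0,-1],1],[[0,0,0],[0,0,-1],1],[[0,0,0],[0,0,-0.7],1]])

```text
t: 16.6
eef_pos: [0.5428, -0.3647, 0.2312]
ee_rot: [-3.142, 0.0, 3.139]
force: [-0.2, 0.8, -0.3]
width: 0.0387
```

Request:
arm_command(targets=[[[0,0,0],[0,0,-0.6],1],[[0,0,0],[0,0,-0.5],1]])

```text
t: 16.8
eef_pos: [0.5429, -0.3647, 0.2304]
ee_rot: [-3.141, 0.0, 3.14]
force: [-0.1, 1.9, 6.5]
width: 0.0388
```

Seated (6.5 N at the right height). Release and go to the collar.

Request:
arm_command(targets=[[[0,0,0],[0,0,0],0.3],[[0,0,0],[0,0,0],0.3],[[0,0,0],[0,0,0],0.3],[[0,0,0],[0,0,8],0.3],[[0,0,0],[0,0,25],0.3],[[0,0,0],[0,0,35],0.3],[[0,0,0],[-20,2.5,10],0.35],[[0,0,0],[-30,3.5,0],0.4]])

```text
t: 17.6
eef_pos: [0.494, -0.3589, 0.3108]
ee_rot: [-3.139, 0.004, 3.141]
force: [-0.2, 1.6, -0.7]
width: 0.055
```

Request:
arm_command(targets=[[[0,0,0],[-40,5,0],0.4],[[0,0,0],[-40,5,0],0.4],[[0,0,0],[-35,4,0],0.4],[[0,0,0],[-25,2.5,0],0.4],[[0,0,0],[-7.5,1,0],0.4],[[0,0,0],[0,0,-30],0.4],[[0,0,0],[0,0,0],0.4],[[0,0,0],[0,0,0],0.4]])

```text
t: 18.4
eef_pos: [0.3458, -0.3414, 0.2784]
ee_rot: [3.142, -0.001, 3.14]
force: [-0.1, 0.2, 0.9]
width: 0.053
```

```bash
python3 - <<'E'
from h import *
s,F=shot('10')
for n in F:
    W=cloud(F[n][1],F[n][2]);print(n)
    meas(W,'washer top',(.5425,-.365),.056,.063,.007,.02,.024);allm(W,['collar'])
    a=cyl(W,(.3455,-.3415),.002,.012,.016);print(a)
c=camera_params('wrist');p,d=grab_frame('wrist');save('wrist10',p);W=cloud(d,c);allm(W,['collar'])
E
```

```text
{'t': np.float64(18.4), 'eef_pos': array([ 0.3458, -0.3414,  0.2784]), 'ee_rot': array([ 3.1416e+00, -1.1000e-03,  3.1398e+00]), 'force': array([-0.0645,  0.1897,  0.8525]), 'width': np.float64(0.053)}
scene
washer top 206 z 0.0602 mean [ 0.5377 -0.3681] mid [ 0.5425 -0.3668] ext [0.0403 0.0353] fit [ 0.543  -0.3641]
collar 224 z 0.0139 mean [ 0.3443 -0.3418] mid [ 0.3454 -0.3407] ext [0.0324 0.033 ] fit [ 0.3456 -0.3413]
(array([ 0.34663486, -0.3405927 ]), 165, np.float64(0.000818367058975273))
side
washer top 184 z 0.0586 mean [ 0.5394 -0.3684] mid [ 0.541  -0.3651] ext [0.0392 0.0396] fit [ 0.5417 -0.3638]
collar 140 z 0.0127 mean [ 0.3451 -0.3434] mid [ 0.3454 -0.3427] ext [0.0324 0.0336] fit [ 0.3453 -0.3422]
(array([ 0.3457166 , -0.34175373]), 132, np.float64(0.0011263461008927137))
collar 1295 z 0.0136 mean [ 0.3471 -0.3414] mid [ 0.3479 -0.3414] ext [0.0329 0.0324] fit [ 0.3477 -0.3415]
```

View pics/wrist10.png

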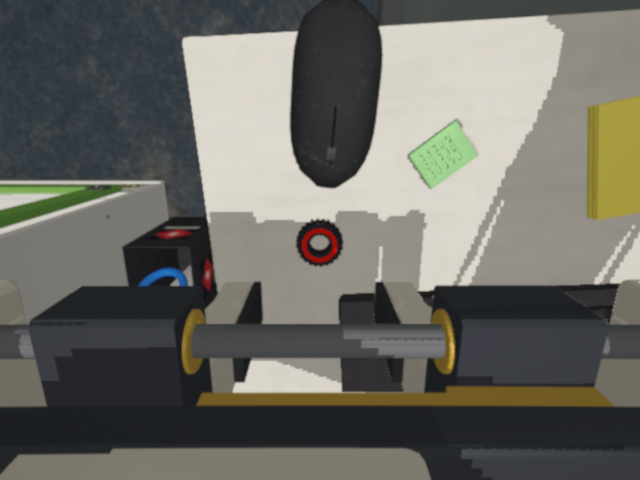

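View pics/c10.png

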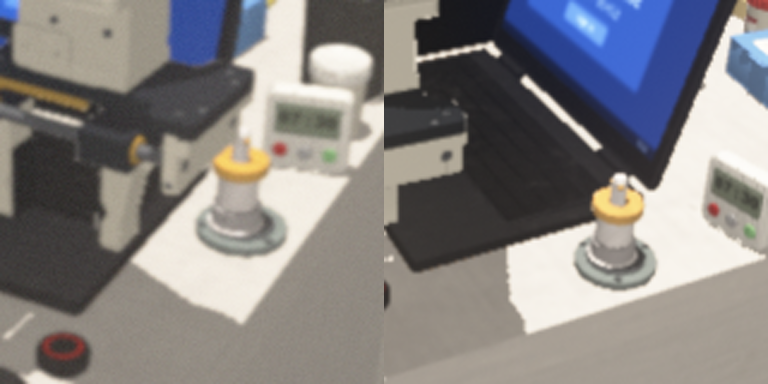

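The washer is flat on the spacer (top at 60 mm), and the collar is at (319,243), centred between the fingers. Descend and grip.

Request:
arm_command(targets=[[[0,0,0],[0,0,-25],0.4],[[0,0,0],[0,0,-35],0.4],[[0,0,0],[0,0,-20],0.4],[[0,0,0],[0,0,-12],0.4],[[0,0,0],[0,0,-5],0.4],[[0,0,0],[0,0,0],0.4],[[0,0,0],[0,0,0],1],[[0,0,0],[0,0,0],1]])

```text
t: 19.35
eef_pos: [0.3458, -0.3414, 0.182]
ee_rot: [-3.141, 0.002, 3.14]
force: [-0.3, -0.3, 0.6]
width: 0.0415
```

Request:
arm_command(targets=[[[0,0,0],[0,0,0],1],[[0,0,0],[0,0,0],1],[[0,0,0],[0,0,0],1]], squeeze=35)

```text
t: 19.65
eef_pos: [0.3456, -0.3413, 0.1817]
ee_rot: [-3.141, 0.001, 3.14]
force: [-1.2, 1.2, 6.4]
width: 0.0302
```

Request:
arm_command(targets=[[[0,0,0],[0,0,10],1],[[0,0,0],[0,0,30],1],[[0,0,0],[0,0,40],1],[[0,0,0],[0,0,25],1],[[0,0,0],[20,-2.5,0],1],[[0,0,0],[32,-4,0],1],[[0,0,0],[36,-4.5,0],1],[[0,0,0],[36,-4.5,0],1]])

```text
t: 20.45
eef_pos: [0.4703, -0.3568, 0.2871]
ee_rot: [-3.141, 0.001, 3.139]
force: [-0.2, 0.1, -0.0]
width: 0.0303
```

Request:
arm_command(targets=[[[0,0,0],[32,-4,0],1],[[0,0,0],[26,-2.5,0],1],[[0,0,0],[12,-1,0],1],[[0,0,0],[3,-0.5,0],1],[[0,0,0],[0,0,0],1],[[0,0,0],[0,0,0],1]])

```text
t: 21.05
eef_pos: [0.5412, -0.3646, 0.2863]
ee_rot: [3.141, -0.0, 3.139]
force: [-1.0, 1.7, -0.1]
width: 0.0306
```

```bash
python3 - <<'E'
from h import *
s,F=shot('11');x=s['eef_pos'];u=x[2]-.1815;print('under',u)
for n in F:
    W=cloud(F[n][1],F[n][2])
    a=cyl(W,x[:2],u+.001,u+.013,.016);b=cyl(W,(.541,-.365),.063,.076,.006);b2=cyl(W,(.5425,-.365),.027,.047,.015)
    print(n,(a[0]*1e3).round(2),a[1:],(b[0]*1e3).round(2),b[1:],(b2[0]*1e3).round(2),b2[1:])
E
```

```text
{'t': np.float64(21.05), 'eef_pos': array([ 0.5412, -0.3646,  0.2863]), 'ee_rot': array([ 3.1413e+00, -3.0000e-04,  3.1389e+00]), 'force': array([-0.9971,  1.6773, -0.062 ]), 'width': np.float64(0.0306)}
under 0.10476791654610429
scene [ 541.23 -364.01] (165, np.float64(0.0013564538199488628)) [ 543.45 -363.84] (49, np.float64(0.0005840500939035074)) [ 543.87 -363.56] (176, np.float64(0.0007484064110267084))
side [ 540.03 -364.56] (115, np.float64(0.001656716545512138)) [ 541.28 -363.76] (42, np.float64(0.000515065130730844)) [ 541.52 -363.45] (124, np.float64(0.0006044439094550604))
```

View pics/c11.png

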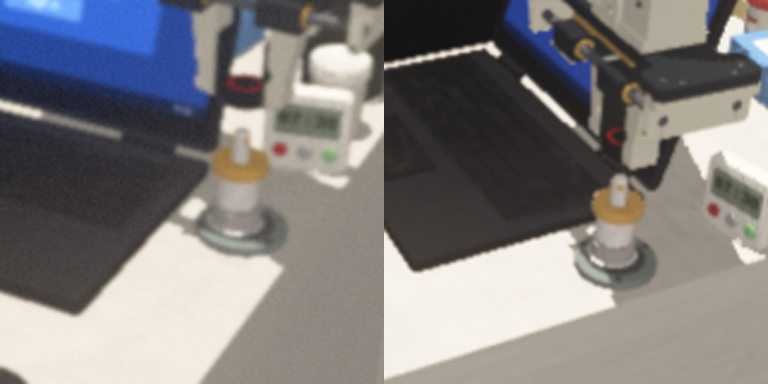

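Request:
arm_command(targets=[[[0,0,0],[0.4,-0.1,-6],1],[[0,0,0],[0,0,-8],1],[[0,0,0],[0,0,-4],1],[[0,0,0],[0,0,-1.5],1],[[0,0,0],[0,0,-1.5],1],[[0,0,0],[0,0,-0.5],1],[[0,0,0],[0,0,0],1]])

```text
t: 21.85
eef_pos: [0.5428, -0.3648, 0.2646]
ee_rot: [-3.142, 0.0, 3.139]
force: [-0.4, -0.8, -0.6]
width: 0.0303
```

Aligned. The underside is at about 83 mm; feel down onto the nose.

Request:
arm_command(targets=[[[0,0,0],[0,0,-1],1],[[0,0,0],[0,0,-1],1],[[0,0,0],[0,0,-1],1],[[0,0,0],[0,0,-1],1]])

```text
t: 22.25
eef_pos: [0.5427, -0.3648, 0.2605]
ee_rot: [3.142, -0.0, 3.139]
force: [0.0, 1.0, 0.1]
width: 0.0301
```

Request:
arm_command(targets=[[[0,0,0],[0,0,-1],1],[[0,0,0],[0,0,-1],1],[[0,0,0],[0,0,-0.8],1]])

```text
t: 22.55
eef_pos: [0.5429, -0.3648, 0.2581]
ee_rot: [-3.141, 0.0, 3.14]
force: [-0.4, 1.3, 3.8]
width: 0.0303
```

Request:
arm_command(targets=[[[0,0,0],[0,0,-0.8],1],[[0,0,0],[0,0,-0.8],1],[[0,0,0],[0,0,-0.8],1]])

```text
t: 22.85
eef_pos: [0.5428, -0.3647, 0.2554]
ee_rot: [3.142, 0.0, 3.139]
force: [0.1, 2.3, 2.5]
width: 0.0304
```

Request:
arm_command(targets=[[[0,0,0],[0,0,-1],1],[[0,0,0],[0,0,-1],1],[[0,0,0],[0,0,-1],1]])

```text
t: 23.15
eef_pos: [0.5427, -0.3647, 0.2522]
ee_rot: [3.142, 0.0, 3.139]
force: [-1.3, 1.4, 1.8]
width: 0.0299
```

```bash
python3 - <<'E'
from h import *
s,F=shot('12')
E
```

```text
{'t': np.float64(23.15), 'eef_pos': array([ 0.5427, -0.3647,  0.2522]), 'ee_rot': array([3.1415, 0.    , 3.1394]), 'force': array([-1.2506,  1.4321,  1.8367]), 'width': np.float64(0.0299)}
```

View pics/c12.png

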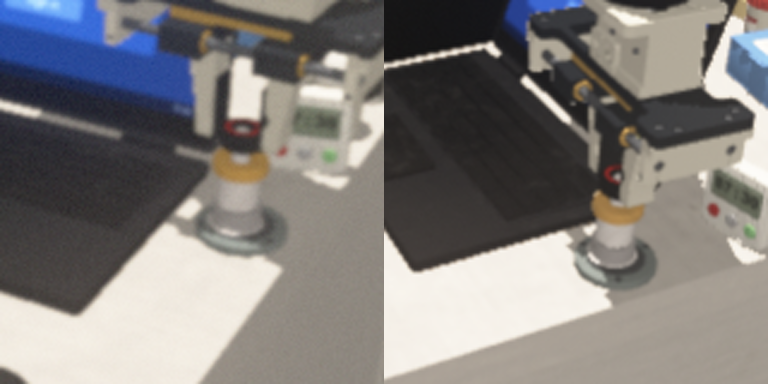

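The collar is past the balls, with its underside at about 71 mm. Lower it to the washer.

Request:
arm_command(targets=[[[0,0,0],[0,0.2,-1.5],1],[[0,0,0],[0,0,-1.5],1],[[0,0,0],[0,0,-1.5],1],[[0,0,0],[0,0,-1.5],1],[[0,0,0],[0,0,-1.2],1],[[0,0,0],[0,0,-1],1]])

```text
t: 23.85
eef_pos: [0.5427, -0.3646, 0.244]
ee_rot: [3.142, -0.0, 3.139]
force: [-0.2, 1.4, 1.6]
width: 0.0301
```

Request:
arm_command(targets=[[[0,0,0],[0,0,-0.8],1],[[0,0,0],[0,0,-0.6],1],[[0,0,0],[0,0,-0.5],1]])

```text
t: 24.15
eef_pos: [0.5426, -0.3645, 0.2419]
ee_rot: [3.141, -0.0, 3.139]
force: [0.8, 0.7, -0.7]
width: 0.0308
```

Request:
arm_command(targets=[[[0,0,0],[0,0,-0.4],1],[[0,0,0],[0,0,-0.4],1]])

```text
t: 24.35
eef_pos: [0.5427, -0.3646, 0.2417]
ee_rot: [-3.141, -0.0, 3.14]
force: [-0.9, 1.6, 5.2]
width: 0.0301
```

Down on the washer (5 N at the expected height). Release and retreat.

Request:
arm_command(targets=[[[0,0,0],[0,0,0],0.3],[[0,0,0],[0,0,0],0.3],[[0,0,0],[0,0,0],0.3],[[0,0,0],[0,0,0],0.3],[[0,0,0],[0,0,10],0.3],[[0,0,0],[0,0,30],0.3],[[0,0,0],[0,0,40],0.3],[[0,0,0],[-30,0,20],0.3]])

```text
t: 25.15
eef_pos: [0.5153, -0.365, 0.3453]
ee_rot: [-3.138, 0.004, 3.142]
force: [-0.4, -0.3, -0.4]
width: 0.061
```

Request:
arm_command(targets=[[[0,0,0],[-40,0,0],0.3],[[0,0,0],[-40,0,0],0.3],[[0,0,0],[0,0,0],0.3],[[0,0,0],[0,0,0],0.3]])

```text
t: 25.55
eef_pos: [0.4321, -0.3648, 0.3429]
ee_rot: [-3.141, 0.002, 3.139]
force: [1.3, -0.2, -0.2]
width: 0.0614
```

```bash
python3 - <<'E'
from h import *
s,F=shot('13')
for n in F:
    W=cloud(F[n][1],F[n][2]);print(n)
    meas(W,'collar top',(.5425,-.365),.069,.0775,.007,.016,.02)
    P=W.reshape(-1,3);P=P[np.isfinite(P[:,0])];d=np.hypot(P[:,0]-.5425,P[:,1]+.365);q=P[(d<.015)&(d>.008)&(P[:,2]>.066)&(P[:,2]<.09)];print(np.median(q[:,2]),np.percentile(q[:,2],[10,90]))
    m=[(W[...,2]>.004)&(W[...,2]<.012)&(abs(W[...,0]-.285)<.04)&(abs(W[...,1]+.258)<.03)]
E
```

```text
{'t': np.float64(25.55), 'eef_pos': array([ 0.4321, -0.3648,  0.3429]), 'ee_rot': array([-3.1406e+00,  2.0000e-03,  3.1388e+00]), 'force': array([ 1.2826, -0.1666, -0.1922]), 'width': np.float64(0.0614)}
scene
collar top 162 z 0.074 mean [ 0.5372 -0.3671] mid [ 0.5415 -0.3654] ext [0.0316 0.0326] fit [ 0.5432 -0.3649]
0.0740567308629746 [0.06757794 0.0756176 ]
side
collar top 139 z 0.0725 mean [ 0.5382 -0.3683] mid [ 0.5402 -0.3653] ext [0.0307 0.0322] fit [ 0.5415 -0.3639]
0.07251333258691206 [0.07012131 0.07362406]
```

View pics/c13.png

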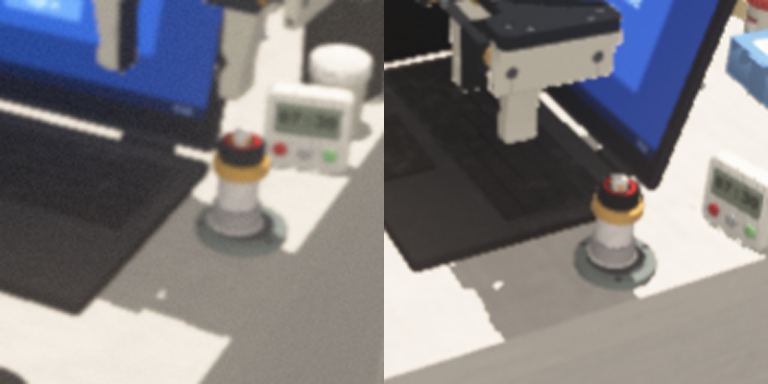

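View pics/side13.png

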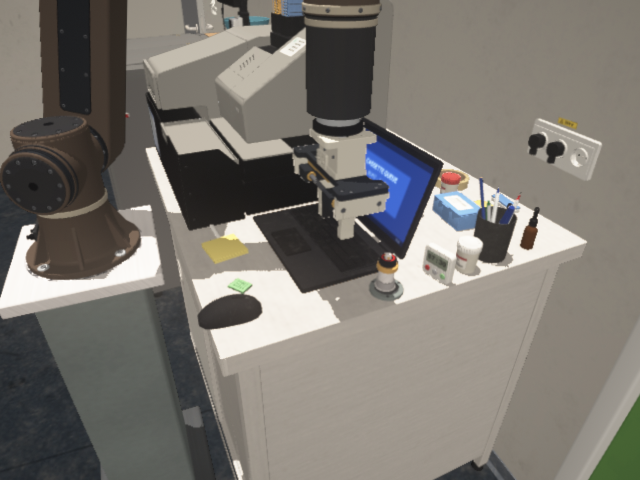

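The stack is complete and level: the collar's top is at 74 mm (scene camera), below the tip with the red ring up. The mouse, cassette and timer look unmoved in the side view, and the gripper is clear. Handing in.

```bash
python3 -c "
from station import *
print(job_done())"
```

```text
the job is handed in; nothing more can be done
None
```

The spacer, washer and collar are all on the spindle in that order, and I handed the job in at about 26 s of the 72 s. The hand-in gives no verdict.

- **Seating:** I felt each part over the nose and pressed it past the balls, where the force readings stayed at about 4–5 N. I then set each down slowly. Contact came at the expected seat heights, with readings between 4.7 and 6.5 N.
- **Last check of the stack:** the collar's top was at 74.0 mm in the scene camera and 72.5 mm in the side camera; the expected value is 74 mm. The side camera reads about 1.5 mm low on everything, so the two agree.
- **Released and clear:** the red ring is up, the stack stands level, and the gripper is open and away from everything. The mouse, cassette and timer look unmoved in the side picture; I did not measure them again.
- **Disagreement:** the wrist camera read about 2–3 mm higher in x than the other two. I aligned the parts using the scene and side cameras and by feel instead.

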